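# Free the dipping hook from the drying frame and put both away

### The job

The T-handled dipping hook is caught by its prongs under the rails of the small steel drying frame. Twist the hook and lift it out of the frame while the frame stays standing on the bench about where it is, then put the hook in the square tray and stand the frame on its legs in the oblong tray. Set both down rather than dropping them, and leave the other things on the bench undisturbed.

Things in the scene. Friction and masses are not known exactly. Their poses are not given: they have to be found in the camera images.
- hook_mid (a point): The dipping hook: a dark steel double hook with a wooden T-handle, 132 mm tall, about 300 g, standing upright on a round foot 30 mm across; shank 12 mm thick. This point lies on the shank's axis half-way up, 66 mm above the underside of the foot; z points up the shank, x along the prongs and the handle bar.
- hook_handle (a point): Centre of the hook's wooden T-handle, 125 mm above the underside of the foot: a level square bar 90 mm long (along this point's x, parallel to the prongs) and 14 x 14 mm in section, with nothing else near it.
- hook_prongs (a point): Centre of the hook's two prongs, on the shank's axis 12 mm above the underside of the foot. They are 10 mm thick, reach along +x and -x, 102 mm tip to tip; the tips turn up, tops 30 mm above the underside of the foot. At the start they lie crosswise under the frame's long rails (51 to 90 degrees from its length, either way), so lifted straight up the hook catches the frame.
- frame_mid (a point): The drying frame: a low loose steel stand on four corner legs, an open oblong 156 mm long (x), 66 mm wide (y), 54 mm tall, about 350 g. This point is its centre half-way up, 27 mm above the underside of the legs; z up. Two long rails 8 mm wide, centred at y = +-29 mm, and two end bars 10 mm wide at x = +-73 mm, all 12 mm deep, with undersides 42 mm above the bench.
- frame_opening (a point): Centre of the frame's top opening, level with the middle of the rails, 48 mm above the underside of the legs; x along the frame's length. The opening is 136 x 50 mm: the prongs pass up through it only when they lie along its length, within about 15 degrees and 5 mm. Standing on the bench or a few mm above it, the hook turns freely: its prongs pass below the rails and inside the legs.
- square_tray: Plywood tray fixed to the bench, square, 200 x 200 mm outside, 40 mm high, walls and floor 6 mm thick, open on top, empty. Origin under its centre, at bench height; x, y along its sides. For the hook.
- oblong_tray: Plywood tray fixed to the bench, oblong, 260 mm (x) by 190 mm (y) outside, 40 mm high, walls and floor 6 mm thick, open on top, empty. Origin under its centre, at bench height. For the frame.
- hammer: Bystander: a hammer, 220 mm, lying near the robot; leave it alone.
- brush: Bystander: a brush, 160 mm, lying near the robot; leave it alone.
- dark_block: Bystander: a dark wooden block 70 x 130 x 70 mm, at the back; leave it alone.
- offcut: Bystander: a flat pale wood offcut 60 x 150 x 22 mm, at the back; leave it alone.
- jar: Bystander: a small jar, 64 mm across, 75 mm tall, at the back; leave it alone.
- file: Bystander: a flat file with a wooden handle, 165 mm, at the back; leave it alone.
There are look-alikes about, which are no part of the job. Leave any blue or purple look-alike of the part that bears frame_mid alone.

How it is judged (in metres and radians):
On the way:
1. the hook is lifted clear above the frame, which still stands upright on the bench within 80 mm of its starting place (z of hook_mid in the frame of frame_mid above 0.099 m and angle between frame_mid's own z axis and vertical below 0.15 rad and height (world z) of frame_mid below 0.045 m and distance of frame_mid from where it was at the start of the episode below 0.08 m), for 0.1 s.
At the end, for the whole second after the job is handed in: Hook at rest in the square tray, standing or lying: mid-point within 85 mm of the tray centre along each side, under 95 mm high. Frame at rest on its four legs on the oblong tray's floor: centre within 60 mm of the tray centre along each side, mid-height under 43 mm, tilt under 0.12 rad (x of hook_mid in the frame of square_tray between -0.085 and 0.085 m and y of hook_mid in the frame of square_tray between -0.085 and 0.085 m and z of hook_mid in the frame of square_tray below 0.095 m and x of frame_mid in the frame of oblong_tray between -0.06 and 0.06 m and y of frame_mid in the frame of oblong_tray between -0.06 and 0.06 m and z of frame_mid in the frame of oblong_tray below 0.043 m and angle between frame_mid's own z axis and vertical below 0.12 rad and linear speed of each of hook, frame below 0.02 m/s); the robot touches nothing.
It fails at once if the hook is let go more than about 40 mm above a tray floor (height (world z) of hook_mid above 0.115 m and contact force between the fingers and hook below 0.01 N).
It fails at once if the frame is hauled up by the hook, or let go, more than about 40 mm above the bench (height (world z) of frame_mid above 0.075 m and contact force between the fingers and frame below 0.01 N).
It fails at once if a bystander is moved more than 40 mm (distance of any of hammer, brush, dark_block, offcut, jar, file from where it was at the start of the episode above 0.04 m).
It also fails if it takes over 64 s, if anything falls off the work surface, if the arm or the gripper's body presses on something with over 40 N, if the wrist force passes 120 N, or if a joint passes its speed limit or range.

### The arm

A 6-joint arm with a two-finger parallel gripper is mounted at the origin on the work surface. World frame = base frame: x ahead of the robot, y to its left, z up, the work surface at z = 0. Lengths are in m, angles in degrees, forces in N, time in s.
With the tool pointing down it reaches from about 0.3 to 0.875 m from the base axis. Payload 6.4 kg.
Tool frame: the origin (TCP) lies midway between the tips of the shut fingers; the grasp point (between the pads) lies 19 mm behind it (env.tcp_to_grasp is the distance from the TCP to the grasp point, in m); z points along the fingers, y is the line along which they close (so a half turn about z gives the same grasp; the last joint's range is limited). The gripper opens to 88 mm and grips with 3 to 60 N. Pads are 18 mm wide; open, the fingers measure 123 mm over their backs; the gripper's body (75 mm by 187 mm) begins 45 mm behind the grasp point.
Start: joints at [-76.908, 10.359, 92.074, -0, 77.567, -11.82], TCP at [0.242, -0.522, 0.239] pointing down, gripper open.
Joint ranges: [-171.53, 171.53], [-51.25, 118.39], [17.06, 147.69], [-65.23, 245.23], [0, 150.52], [-178.68, 178.68]. Speed limits (degrees/s): [147.25, 147.25, 172.46, 180, 180, 180].

### API

Orientations are given as a 3x3 rotation matrix whose columns are the frame's x, y, z axes.
In Python, from bench import env, open_jaws, gripper_close, solver, capture, calibration, job gives the robot as it stands. Calls block until the motion is done:
- env.movep(position, orientation): joint-space move of the TCP to a pose.
- env.move_linear(position, v=0.15, frame=None): straight line of the TCP; frame=None keeps the orientation; v is the mean speed in m/s.
- env.move_j(angles): joint-space move.
- open_jaws() and gripper_close(grip_force=None): open the fingers fully, or close them until they stop; grip_force is the grip in N (None keeps the last).
- env.wait(seconds).
- solver.solve_ik(position, orientation): joint angles nearest the present ones, or None.
- env.state(): the state.
- capture(name): name is "side" or "top"; returns the picture (400x640x3 uint8, red, green, blue); there is no depth.
- calibration(name): a dict with "intrinsics" (3x3 intrinsics, pixels), "k1" (the pictures are not rectified: a ray, as slopes to the right and down, at radius r is drawn at 1 + k1 r^2 times it, then the intrinsics apply), "pose" (4x4, takes a point from camera to world coordinates). Camera axes: x right, y down, z forward; pixel columns grow to the right and rows downward; lengths in m; the calibration is good to about 2 mm. A picture is of the moment at which its call begins. calibration takes no time and is no camera call.
A pose or a line that the arm cannot do raises env.MotionError and nothing moves.
- job.job_done(): hands the job in; it is judged then, once.
The state is a dict: "t": time; "qpos": joint angles; "qd": joint speeds; "effort": joint torques, N m; "eef_pos": TCP position; "tcp_rot": TCP orientation; "force": force on the tool from outside, world axes, zero at the start; "torque": the same for the moment, N m; "finger_gap": opening from 0.0 (shut) to 1.0 (fully open); "gripper_force": force on a finger pad.
Only numpy, scipy, OpenCV 4.12 (cv2) and the standard library are available. Lean on these libraries where they do the work, as an engineer would, in place of code of your own. Each camera call takes 0.05 s, during which the arm holds its last target. There are 200 camera calls.

## Working session

There is one attempt and no reset: what is moved stays moved. The work goes in short steps, each a Python script; the robot and the scene stay as the last script left them, time stands still between calls to the robot, and variables do not carry over. Pictures are saved under pics/ and viewed, at most 10 in all, crops included, and the job is handed in when it is done.

```bash
ls; mkdir -p pics
python3 - <<'E'
from bench import *
import cv2
for n in ("top","side"):
    cv2.imwrite(f"pics/{n}0.png",capture(n)[:,:,::-1]); c=calibration(n); print(n,c)
print(env.tcp_to_grasp, env.state()["t"])
E
```

```text
pics
top {'intrinsics': array([[363.39044365,   0.        , 318.66930345],
       [  0.        , 363.39044365, 194.48299466],
       [  0.        ,   0.        ,   1.        ]]), 'k1': 0.02459151499776382, 'pose': array([[ 0.01766588, -0.99247837,  0.1211388 ,  0.35310045],
       [-0.99982931, -0.01687985,  0.00751183,  0.10469698],
       [-0.00541053, -0.12125082, -0.99260715,  1.11085281],
       [ 0.        ,  0.        ,  0.        ,  1.        ]])}
side {'intrinsics': array([[471.62050578,   0.        , 317.69576009],
       [  0.        , 471.62050578, 195.71207202],
       [  0.        ,   0.        ,   1.        ]]), 'k1': 0.0033966018998183617, 'pose': array([[-0.60730355, -0.47364876,  0.63783952, -0.42711874],
       [-0.79409314,  0.33716989, -0.50570006,  0.81094018],
       [ 0.02446393, -0.81361743, -0.5808857 ,  0.90088675],
       [ 0.        ,  0.        ,  0.        ,  1.        ]])}
0.0187 0.1
```

View pics/top0.png

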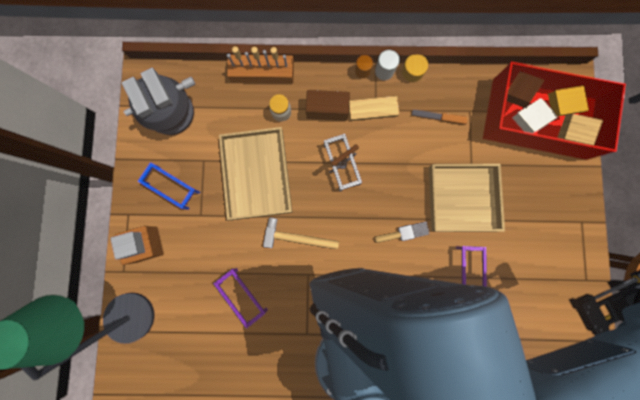

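View pics/side0.png

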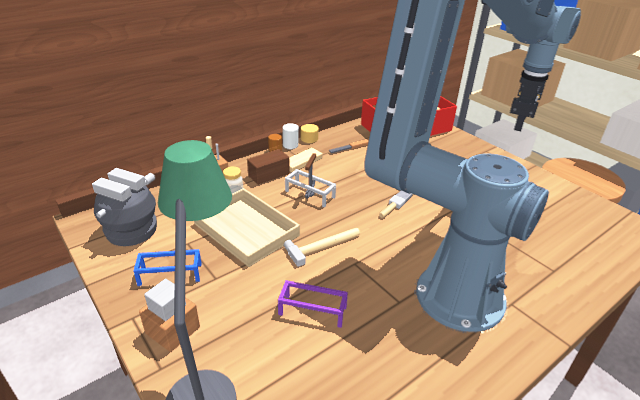

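The top view shows four frames: blue at (169,186), purple at (240,297), purple at (474,268) and grey steel at (341,162). The grey one holds the hook, so it fits. The oblong tray is at (255,173), the square tray at (466,197). I'll confirm with a crop.

```bash
cat > h.py <<'E'
from bench import *
import numpy as np, cv2
def ray(n,uv):
    c=calibration(n);K=c["intrinsics"];d=(np.array(uv,float)-K[:2,2])/K[0,0]
    s=d.copy()
    for _ in range(10): s=d/(1+c["k1"]*(s@s))
    T=c["pose"]; return T[:3,3],T[:3,:3]@np.r_[s,1]
def onz(n,uv,z):
    o,d=ray(n,uv); return (o+d*(z-o[2])/d[2])
def proj(n,P):
    c=calibration(n);K=c["intrinsics"];T=c["pose"]
    q=(np.array(P,float)-T[:3,3])@T[:3,:3]; s=q[:2]/q[2]; s=s*(1+c["k1"]*(s@s)); return s*K[0,0]+K[:2,2]
def crop(n,name,x0,y0,x1,y1,k,img=None):
    im=capture(n) if img is None else img
    cv2.imwrite(f"pics/{name}.png",cv2.resize(im[y0:y1,x0:x1,::-1],None,fx=k,fy=k,interpolation=cv2.INTER_CUBIC))
E
python3 - <<'E'
import cv2,numpy as np
a=cv2.imread('pics/top0.png')[125:200,305:380];b=cv2.imread('pics/side0.png')[145:215,275:350]
a=cv2.resize(a,(400,400),interpolation=2);b=cv2.resize(b,(400,373),interpolation=2)
b=np.vstack([b,np.zeros((27,400,3),np.uint8)])
cv2.imwrite('pics/c0.png',np.hstack([a,b]))
t=cv2.imread('pics/top0.png');hsv=cv2.cvtColor(t,cv2.COLOR_BGR2HSV)
print(hsv[155:165:3,230:280:12].tolist()); print(hsv[140:150:4,330:350:2].tolist())
E
```

```text
[[[19, 107, 215], [19, 107, 215], [19, 108, 211], [19, 105, 216], [19, 106, 202]], [[19, 105, 214], [19, 108, 217], [19, 108, 212], [19, 105, 220], [19, 107, 202]], [[19, 107, 213], [19, 106, 217], [19, 107, 209], [19, 106, 219], [19, 108, 205]], [[19, 107, 214], [19, 109, 219], [19, 107, 210], [19, 104, 220], [18, 107, 216]]]
[[[150, 3, 193], [0, 3, 186], [0, 10, 160], [11, 31, 133], [13, 84, 106], [14, 119, 103], [14, 75, 88], [0, 5, 157], [12, 20, 190], [15, 126, 174]], [[14, 153, 125], [15, 150, 151], [15, 145, 155], [15, 141, 116], [15, 150, 117], [15, 147, 170], [15, 147, 177], [14, 126, 164], [15, 9, 178], [12, 57, 188]], [[14, 116, 170], [15, 148, 178], [15, 147, 182], [15, 146, 177], [15, 142, 117], [14, 144, 133], [15, 146, 187], [15, 148, 188], [12, 81, 164], [13, 10, 175]]]
```

View pics/c0.png

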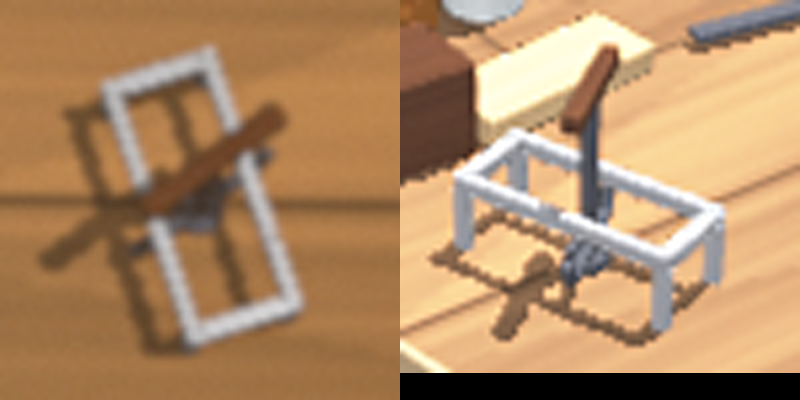

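The crop confirms it: the grey steel frame holds the hook, with the brown handle centred near top px (345,155). Now measure.

```bash
cat > see.py <<'E'
from h import *
def rect(mask,z,n="top"):
    k,l,st,_=cv2.connectedComponentsWithStats(mask.astype(np.uint8)); 
    if k<2: return None
    i=1+np.argmax(st[1:,4]); ys,xs=np.nonzero(l==i)
    P=np.array([onz(n,p,z)[:2] for p in zip(xs,ys)])
    (c,s,a)=cv2.minAreaRect((P*1000).astype(np.float32))
    if s[0]<s[1]: s=s[::-1]; a+=90
    return np.round(c,1),np.round(s,1),round((a+90)%180-90,1),int(st[i,4])
def win(m,x0,y0,x1,y1):
    o=np.zeros_like(m);o[y0:y1,x0:x1]=m[y0:y1,x0:x1];return o
def hsv(im): return [c.astype(int) for c in cv2.split(cv2.cvtColor(im,cv2.COLOR_RGB2HSV))]
E
python3 - <<'E'
from see import *
im=cv2.cvtColor(cv2.imread('pics/top0.png'),cv2.COLOR_BGR2RGB); H,S,V=hsv(im)
w=(310,125,375,200)
print('frame',rect(win((S<60)&(V>130),*w),.052))
m=win((H<12)&(S>110)&(V<150),*w); print('handle',rect(m,.130))
print('obl',rect(win((S<132)&(V>80),205,115,305,228),.038))
print('sq',rect(win((S<132)&(V>80),420,155,520,240),.038))
for n,c in(('obl',(255,173)),('sq',(466,197))): print(n,onz('top',c,.038))
# handle ends in the side view, crop px -> px
k=75/400
a=onz('side',(275+575*k,145+122*k),.125); b=onz('side',(275+610*k,145+58*k),.125); print(a,b,(a+b)/2)
E
```

```text
frame (array([552.8,  33.6]), array([94.8, 68.5]), 19.4, 267)
handle (array([565.6,  58.2]), array([6.2, 1.2]), -62.1, 3)Traceback (most recent call last):
  File "<stdin>", line 6, in <module>
  File "see.py", line 6, in rect
    P=np.array([onz(n,p,z)[:2] for p in zip(xs,ys)])
                ~~~^^^^^^^
  File "h.py", line 9, in onz
    o,d=ray(n,uv); return (o+d*(z-o[2])/d[2])
        ~~~^^^^^^
  File "h.py", line 4, in ray
    c=calibration(n);K=c["intrinsics"];d=(np.array(uv,float)-K[:2,2])/K[0,0]
ValueError: time passes only in moves, steps and waits
```

```bash
sed -i 's/^import numpy as np, cv2/import numpy as np, cv2\nCAL={n:calibration(n) for n in ("top","side")}/; s/calibration(n);/CAL[n];/' h.py
sed -i 's/c=calibration(n)/c=CAL[n]/' h.py
cat > /tmp/a.py <<'E'
from see import *
im=cv2.cvtColor(cv2.imread('pics/top0.png'),cv2.COLOR_BGR2RGB); H,S,V=hsv(im)
w=(310,125,375,200)
fm=win((S<60)&(V>130),*w).astype(np.uint8)
fm=cv2.morphologyEx(fm,cv2.MORPH_CLOSE,np.ones((15,15))) 
print('frame',rect(fm,.052))
for p in [(340,158),(345,155),(350,152),(355,149),(325,165),(318,172)]: print(p,H[p[1],p[0]],S[p[1],p[0]],V[p[1],p[0]])
m=win((H<12)&(S>130)&(V<150),*w); print('handle',rect(m,.130))
m=win((H<13)&(S>110)&(V<150),*w); print('handle',rect(m,.130))
print('obl',rect(win((S<132)&(V>80),205,115,305,228),.038))
print('sq',rect(win((S<132)&(V>80),420,155,520,240),.038))
for n,c in(('obl',(255,173)),('sq',(466,197))): print(n,onz('top',c,.038))
k=75/400
a=onz('side',(275+175*k,145+122*k),.125); b=onz('side',(275+210*k,145+58*k),.125); print(a,b,(a+b)/2)
k=75/400
for p in[(214,160),(148,205),(280,115)]: print(onz('top',(305+p[0]*k,125+p[1]*k),.130))
q=[onz('top',(305+x*k,125+y*k),.053) for x,y in[(103,85),(208,48),(302,305),(188,348)]]; print('framec',np.mean(q,0),q)
E
PYTHONPATH=. python3 /tmp/a.py
```

```text
Traceback (most recent call last):
  File "see.py", line 1, in <module>
    from h import *
  File "h.py", line 1, in <module>
    from bench import *
ModuleNotFoundError: No module named 'bench'
```

```bash
python3 - < /tmp/a.py
```

```text
frame (array([582.5,  44.3]), array([158. ,  69.1]), 19.8, 927)
(340, 158) 12 159 112
(345, 155) 13 157 109
(350, 152) 12 146 110
(355, 149) 12 157 114
(325, 165) 15 141 103
(318, 172) 15 140 106
handle (array([606.5,  15.6]), array([2.8, 0. ]), -89.1, 2)
handle (array([583.1,  42.5]), array([81.2, 13.9]), -53.1, 91)
obl (array([528.6, 303.9]), array([302.5, 197.7]), 8.2, 5859)
sq (array([ 484.9, -319.3]), array([221.1, 202.6]), -89.1, 5049)
obl [0.54562647 0.30471025 0.038     ]
sq [ 0.48394427 -0.32239475  0.038     ]
[0.55990867 0.07057004 0.125     ] [0.60589791 0.01043845 0.125     ] [0.58290329 0.04050425 0.125     ]
[0.58355377 0.04121663 0.13      ]
[0.55935757 0.07496619 0.13      ]
[0.60785875 0.00730827 0.13      ]
framec [0.58142415 0.04386657 0.053     ] [array([0.6434632 , 0.09870631, 0.053     ]), array([0.66565045, 0.04019195, 0.053     ]), array([ 0.52078642, -0.0130093 ,  0.053     ]), array([0.49579653, 0.04957735, 0.053     ])]
```

```bash
cat >> h.py <<'E'
def down(a):
    a=np.radians(a); x=np.array([np.cos(a),np.sin(a),0]); z=np.array([0,0,-1.]); return np.c_[x,np.cross(z,x),z]
E
python3 - <<'E'
from h import *
for n,cs in (('obl',[(219,135),(282,129),(291,211),(228,219)]),('sq',[(432,165),(500,164),(503,229),(432,231)])):
    q=np.array([onz('top',c,.04)[:2] for c in cs]); print(n,q.mean(0).round(4),np.round(q,3).tolist(),'yaw',np.degrees(np.arctan2(*((q[0]+q[1]-q[2]-q[3])[::-1]))))
print(env.state()["qpos"])
for a in(-54,126):
    for p,b in(((.583,.042,.106),a),((.583,.042,.106),a+74),((.583,.042,.26),a+74),((.484,-.321,.26),a+74),((.484,-.321,.112),a+74)):
        q=solver.solve_ik(np.array(p),down(b)); print(a,b,None if q is None else np.round(q,1))
E
```

```text
obl [0.5455 0.3043] [[0.66, 0.418], [0.682, 0.228], [0.433, 0.194], [0.407, 0.378]] yaw 8.288160701109128
sq [ 0.4841 -0.3234] [[0.578, -0.224], [0.584, -0.425], [0.392, -0.425], [0.382, -0.22]] yaw -0.5181411374608031
[-7.69094175e+01  1.03976601e+01  9.21245841e+01 -1.40009212e-03
  7.75652250e+01 -1.18207547e+01]
-54 -54 [ -7.5  20.2  96.5  -0.   63.3 136.5]
-54 20 [-7.5 20.2 96.5 -0.  63.3 62.5]
-54 20 [-7.5 10.6 89.3 -0.  80.1 62.5]
-54 20 [-45.3  10.1  89.9  -0.   80.   24.7]
-54 20 [-45.3  19.3  96.9  -0.   63.8  24.7]
126 126 [ -7.5  20.2  96.5  -0.   63.3 -43.5]
126 200 [  -7.5   20.2   96.5   -0.    63.3 -117.5]
126 200 [  -7.5   10.6   89.3   -0.    80.1 -117.5]
126 200 [ -45.3   10.1   89.9   -0.    80.  -155.3]
126 200 [ -45.3   19.3   96.9   -0.    63.8 -155.3]
```

Run:
```python
from h import *
R=down(-54)
env.movep(np.array([.583,.042,.20]),R); s0=env.state(); print(s0["t"],s0["force"])
env.move_linear(np.array([.583,.042,.107]),v=.1)
gripper_close(40); s=env.state(); print(s["t"],s["force"],s["finger_gap"],s["gripper_force"],s["eef_pos"])
p=s["eef_pos"]+[0,0,.004]; env.move_linear(p,v=.03)
print(env.state()["force"])
q=np.degrees(env.state()["qpos"]) if max(abs(np.array(env.state()["qpos"])))<7 else np.array(env.state()["qpos"])
for i in range(4):
    q=q.copy(); q[5]-=74/4; env.move_j(q); s=env.state(); print(s["t"],np.round(s["force"],2),np.round(s["torque"],2),s["eef_pos"].round(4))
im=capture("side"); crop("side","c1",265,120,365,220,6,im)
```

```text
2.45 [-0.60088824 -0.90668276  0.13058398]
4.65 [ 0.1889763  -0.04408791 -1.0241652 ] 0.15239755388897017 39.91705399006605 [0.58311335 0.04202981 0.1070184 ]
[ 0.32871532 -0.01841234 -2.842891  ]
5.3417 [-0.14  0.02 -2.85] [ 0.08  0.06 -0.  ] [0.5827 0.0421 0.1106]
5.75 [-0.15  0.05 -2.22] [ 0.05  0.04 -0.04] [0.5828 0.042  0.1108]
6.1583 [-0.25  0.15 -3.16] [0.04 0.04 0.01] [0.5829 0.042  0.1109]
6.5667 [ 0.22 -0.14 -2.66] [-0.01  0.01 -0.  ] [0.5829 0.042  0.1109]
```

View pics/c1.png

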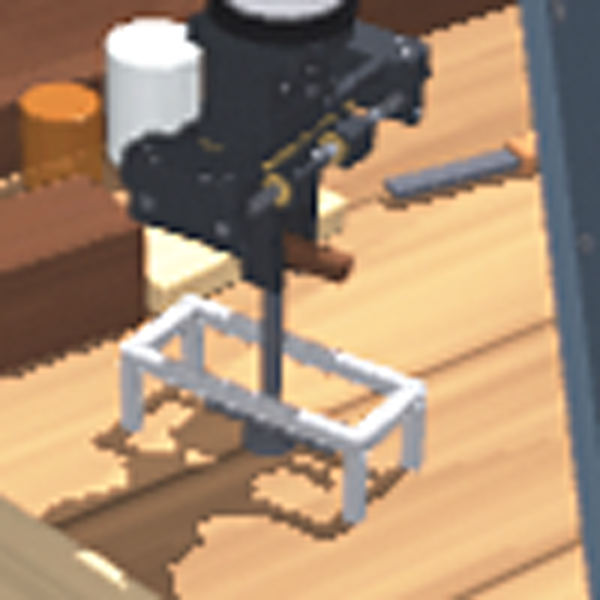

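The crop shows the handle at (320,255) now parallel to the frame's long rails, with the frame standing and the shank well between the rails. Lift with a force check.

Run:
```python
from h import *
p=env.state()["eef_pos"].copy()
for i in range(5):
    p[2]+=.01; env.move_linear(p,v=.05); f=env.state()["force"]; print(np.round(f,2))
    if f[2]<-4.5 or np.hypot(f[0],f[1])>3: print("SNAG"); break
else:
    p[2]=.26; env.move_linear(p,v=.12); env.wait(.2)
    crop("side","c2",245,60,365,220,4); print(env.state()["t"])
```

```text
[-0.29  0.05 -2.04]
[ 0.44  0.44 -3.19]
[-0.2   0.02 -3.38]
[-0.14 -0.5  -3.03]
[-0.74 -0.23 -3.44]
9.5917
```

View pics/c2.png

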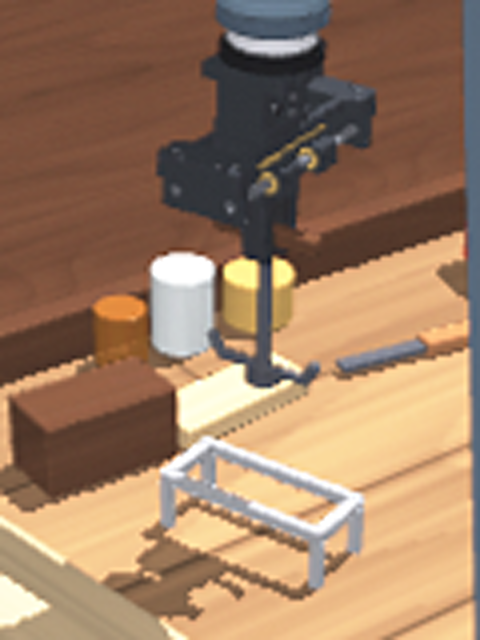

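The hook is out and the frame still stands at crop (260,510). Place the hook, then remeasure the frame.

Run:
```python
from see import *
R=down(20)
env.movep(np.array([.484,-.321,.26]),R)
env.move_linear(np.array([.484,-.321,.130]),v=.12)
z=.130
while z>.109:
    z-=.002; env.move_linear(np.array([.484,-.321,z]),v=.03)
    f=env.state()["force"]
    if f[2]>-1: break
print('z',z,f,env.state()["eef_pos"])
open_jaws(); env.wait(.1)
env.move_linear(np.array([.484,-.321,.24]),v=.1); print(env.state()["t"],env.state()["force"])
im=capture("top"); cv2.imwrite("pics/top1.png",im[:,:,::-1]); H,S,V=hsv(im)
fm=cv2.morphologyEx(win((S<60)&(V>130),310,125,375,200).astype(np.uint8),cv2.MORPH_CLOSE,np.ones((5,5)))
print('frame',rect(fm,.052))
```

```text
z 0.11199999999999999 [-1.18373483  0.89607298  4.1007704 ] [ 0.48457361 -0.32151486  0.11302209]
17.1833 [-1.84940539 -0.07680098 -0.05545238]
frame (array([582.4,  44.5]), array([158.1,  68.6]), 19.8, 496)
```

View pics/top1.png

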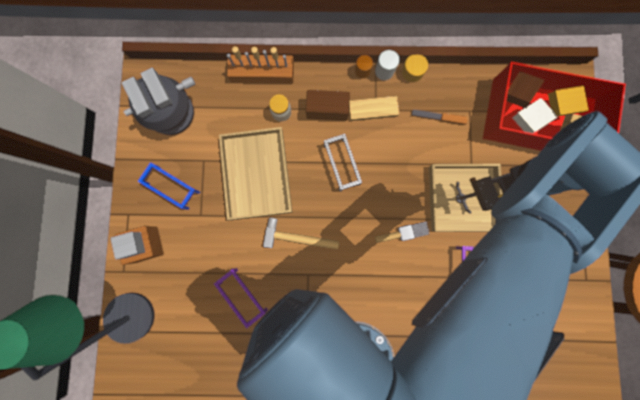

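The hook stands in the square tray (460,198), and the frame is clear and undisturbed at (342,162). Grasp the frame across its rails.

Run:
```python
from h import *
x,y=.5824,.0444
env.movep(np.array([x,y,.18]),down(19.8))
env.move_linear(np.array([x,y,.08]),v=.12)
env.move_linear(np.array([x,y,.029]),v=.05); print(env.state()["force"])
gripper_close(40); s=env.state(); print(s["t"],s["force"],s["finger_gap"],s["gripper_force"],s["eef_pos"])
env.move_linear(np.array([x,y,.04]),v=.04); env.wait(.1); s=env.state(); print(s["force"],s["torque"])
if s["finger_gap"]<.6: raise SystemExit("no grip")
env.move_linear(np.array([x,y,.16]),v=.12)
c=np.array([.5455,.3043])
env.movep(np.r_[c,.16],down(8.3)); env.move_linear(np.r_[c,.055],v=.1)
z=.055
while z>.031:
    z-=.002; env.move_linear(np.r_[c,z],v=.03); f=env.state()["force"]
    if f[2]>-1.5: break
print(z,f,env.state()["eef_pos"],env.state()["finger_gap"],env.state()["t"])
open_jaws(); env.wait(.1)
env.move_linear(np.r_[c,.2],v=.1)
env.movep(np.array([.35,0.02,.3]),down(0)); env.wait(.2)
im=capture("side"); crop("side","c3",180,150,320,270,4,im)
cv2.imwrite("pics/top2.png",capture("top")[:,:,::-1]); print(env.state()["t"])
```

```text
[ 0.32747517 -0.26743162 -0.60602046]
21.2833 [-0.45703972 -2.54176137  1.70196546] 0.7369222511149872 39.9956314265728 [0.58269216 0.04416101 0.02926949]
[-0.47137571 -0.09263972 -4.16816605] [-0.0259681   0.0218531  -0.01141854]
0.03499999999999998 [-0.40717484 -0.66437674 -1.02891825] [0.54587292 0.30444372 0.03530951] 0.7377795517784045 27.6833
31.75
```

View pics/c3.png

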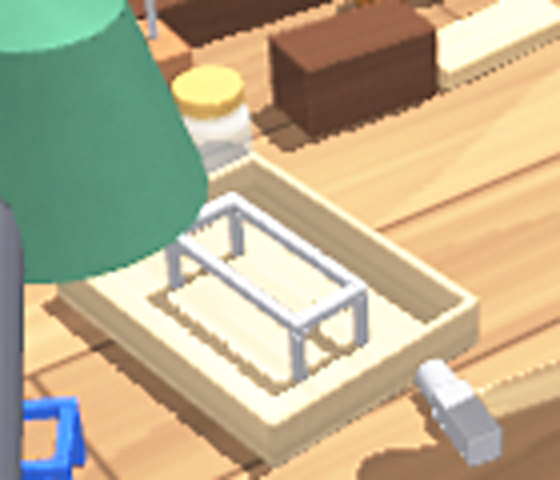

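View pics/top2.png

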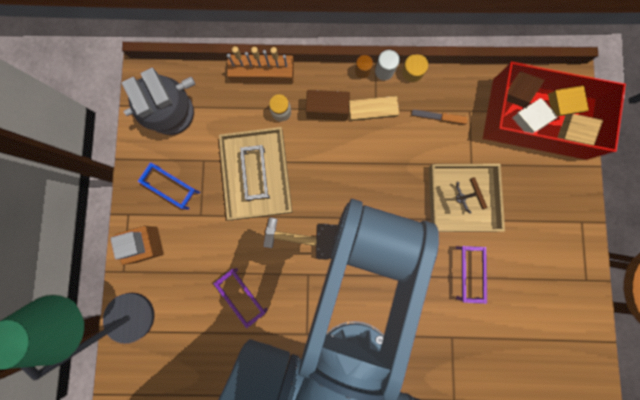

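The frame stands centred in the oblong tray (255,172), the hook is upright in the square tray (466,195), and the bystanders are in place.

```bash
python3 -c "
from bench import *
print(job.job_done())"
```

```text
the job is handed in; nothing more can be done
None
```

I handed the job in at about 32 s: the hook was twisted free and stands in the square tray, the frame stands on its legs in the oblong tray, and no bystander appeared to have moved in the last picture (no verdict was returned).

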